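Release the birdhouse's touch-latched roof

TASK

Open the birdhouse for cleaning, touching it with the fingertips only: first swing the red turn-button aside by gently pushing its peg until the bar lies crosswise, wholly clear of the green roof. Then press the roof's front part gently down at the white spot until the catch lets go, and take the hand away so that the spring raises the roof ajar; leave it there, without swinging it wide open. Do not lift, move or knock over anything else on the worktop.

Things in the scene. Friction and masses are not known exactly. Their poses are not given: they have to be found in the camera images.
- birdhouse: Small wooden birdhouse screwed to the worktop: base board 200 x 210 mm, box 150 (x) x 140 (y) mm. Origin: centre of its underside, on the worktop. x points to its front (round entrance hole, perch), y to its left, z up. The green roof (165 x 180 x 14 mm) is hinged along the back (-x) and slopes down 0.13 rad to the front; the front edge of its top is 205 mm above the worktop
- roof (a joint): Hinge angle of the roof, rad: 0 closed and latched, positive = front edge up, negative = pressed in. The catch lets go at about -0.03 (4 mm down at the white spot, about 5 N); firm stop at -0.055 (7.5 mm). When then let go, a spring holds it ajar at about 0.30 (front edge 50 mm up). A turn-button still over the roof blocks its rise
- press_spot (a point): Centre of the white spot (20 mm across) on the top of the roof, where to press: 137 mm from the hinge, 28 mm from the front edge, on the middle line; it moves with the roof
- roof_edge (a point): Middle of the front edge of the roof's top side; it moves with the roof
- turn_button (a joint): Angle of the red turn-button about its upright pivot, rad: 0 = fore and aft, inner arm over the roof's front edge, outer arm with the peg straight out to the front; positive = peg towards the birdhouse's +y. Starts between -0.5 and 0.5; clear of the roof beyond 1.2 either way, crosswise at 1.57, stops at 2.0. Light friction (about 1.2 N at the peg); stays where it is left
- pivot (a point): Pivot of the turn-button, on its axis at the top face of the bar: 102 mm in front of the birdhouse's origin, 222 mm above the worktop. The bar is 64 mm long (32 mm each way), 14 mm wide and 10 mm thick, and lies 7 mm above the roof's front edge
- peg_top (a point): Top centre of the upright red peg (12 mm diameter, 22 mm tall above the bar) on the outer arm of the turn-button, 25 mm from the pivot, 244 mm above the worktop
- jar: Bystander: glass jar with a closed steel lid, 70 mm diameter, 105 mm tall, standing; origin at the centre of its underside
- nail_set: Bystander: steel nail set lying on the worktop, about 103 mm long, 10 mm thick, along its x axis; origin on the worktop
- hammer: Bystander: red plastic hammer lying along its x axis, 255 mm long, head (106 mm wide) at +x; origin on the worktop, near its middle
- brush_holder: Bystander: grey silicone brush holder with three brushes, 84 mm diameter, 190 mm tall; origin at the centre of its underside
- sanding_block: Bystander: cork sanding block 100 x 65 x 35 mm; origin at the centre of its underside
- glue_bottle: Bystander: yellow glue bottle, 56 mm diameter, 150 mm tall, standing; origin at the centre of its underside

How it is judged:
By the outcome, as a careful person would: the job done as asked, in the order asked, and still so for the second after the job is handed in, with the robot touching nothing.
It also fails if it takes over 51 s, if anything falls off the work surface, if the arm or the gripper's body presses on something with over 40 N, if the wrist force passes 120 N, or if a joint passes its speed limit or range.

ROBOT

A 7-joint arm with a two-finger parallel gripper is mounted at the origin on the work surface. World frame = base frame: x ahead of the robot, y to its left, z up, the work surface at z = 0. Lengths are in m, angles in rad, forces in N, time in s.
With the tool pointing down it reaches from about 0.4 to 0.75 m from the base axis. Payload 19.5 kg.
Tool frame: the origin (TCP) lies midway between the tips of the shut fingers; the grasp point (between the pads) lies 19 mm behind it; x points along the fingers, y is the direction in which the jaws open and shut, and the axes are right-handed (so a half turn about x gives the same grasp; the last joint's range is limited). The gripper opens to 85 mm and grips with 20 to 120 N. Pads are 22 mm wide; open, the fingers measure 114 mm over their backs; the gripper's body (76 mm by 85 mm) begins 54 mm behind the grasp point. The pads swing forward as they close: fully open they stand 13 mm farther back than shut.
Start: joints at [1.073, 0.707, -0.028, 1.485, 0.022, 0.951, -0.075], TCP at [0.253, -0.516, 0.231] pointing down, gripper open.
Joint ranges: [-2.71, 2.71], [-0.32, 2.16], [-1.57, 1.52], [0, 2.45], [-1.46, 4.6], [0, 2.02], [-2.83, 2.83]. Speed limits (rad/s): [1.89, 1.89, 2.57, 2.57, 3.01, 3.01, 3.01].

INTERFACE

Orientations are given as a rotation vector (axis times angle).
In Python, from workcell import bot, read_camera, camera_model gives the robot as it stands. The module is installed in compiled form; this text tells all that it offers. Calls block until the motion is done:
- bot.move_pose(position, orientation): joint-space move of the TCP to a pose.
- bot.move_l(position, feed=0.15, attitude=None, until_force=None): straight line of the TCP; attitude=None keeps the orientation; feed is the mean speed in m/s. With until_force (N) it stops when the force on the tool has changed by that much, and returns True; else False.
- bot.goto_joints(angles): joint-space move.
- bot.grip(opening, force=None): finger opening in m; force is the grip in N (None keeps the last); returns when the fingers have stopped.
- bot.dwell(seconds).
- bot.ik(position, orientation): joint angles nearest the present ones, or None.
- bot.get_obs(): the state.
- read_camera(name): name is "side" or "top" or "wrist"; returns (picture, depth): 400x640x3 uint8, red, green, blue; 400x640 float32, m along the optical axis (not along the pixel's ray), 0 where there is no reading.
- camera_model(name): a dict with "mtx" (3x3 intrinsics, pixels), "world_from_camera" (4x4, takes a point from camera to world coordinates). Camera axes: x right, y up, looking along -z (the intrinsics and any distortion apply to the point x, -y, -z); pixel columns grow to the right and rows downward; lengths in m; the calibration is good to about 2 mm. A picture is of the moment at which its call begins: read the wrist's pose just before it. camera_model takes no time and is no camera call; for the wrist camera it gives the pose at the moment of the call.
A pose or a line that the arm cannot do raises bot.MotionError and nothing moves.
- bot.sign_off(): hands the job in, once; it reports no verdict.
The state is a dict: "time_s": time; "q": joint angles; "dq": joint speeds; "tau": joint torques, N m; "tcp_pos": TCP position; "orientation": TCP orientation; "wrist_force": force on the tool from outside, world axes, zero at the start; "wrist_torque": the same for the moment, N m; "opening": finger opening in m.
Only numpy, scipy, OpenCV 4.12 (cv2) and the standard library are available. Lean on these libraries where they do the work, as an engineer would, in place of code of your own. Each camera call takes 0.05 s, during which the arm holds its last target.

## Working session

There is one attempt and no reset: what is moved stays moved. The work goes in short steps, each a Python script; the robot and the scene stay as the last script left them, time stands still between calls to the robot, and variables do not carry over. Pictures are saved under pics/ and viewed, and the job is handed in when it is done.

```bash
mkdir -p pics; ls; python3 - <<'E'
from workcell import bot, read_camera, camera_model
import cv2,numpy as np
o=bot.get_obs();print(o['time_s'],o['tcp_pos'],o['orientation'],o['opening'])
for n in ['side','top','wrist']:
    m=camera_model(n);p,d=read_camera(n)
    cv2.imwrite(f'pics/{n}0.png',p[:,:,::-1]);np.savez(f'{n}0.npz',p=p,d=d,K=m['mtx'],T=m['world_from_camera'])
    print(n,m)
E
```

```text
pics
0.0 [ 0.25298578 -0.51607883  0.23082991] [ 1.96837284  0.45761273 -1.96893728] 0.08548967663360792
side {'mtx': array([[364.48194722,   0.        , 317.20259626],
       [  0.        , 364.48194722, 197.14637766],
       [  0.        ,   0.        ,   1.        ]]), 'world_from_camera': array([[ 0.99998575,  0.00183472, -0.00501365,  0.58302572],
       [-0.00464107,  0.76290609, -0.64649265, -0.73437887],
       [ 0.00263881,  0.64650671,  0.76290374,  1.00061384],
       [ 0.        ,  0.        ,  0.        ,  1.        ]])}
top {'mtx': array([[448.09168668,   0.        , 322.91882182],
       [  0.        , 448.09168668, 195.54857914],
       [  0.        ,   0.        ,   1.        ]]), 'world_from_camera': array([[ 0.0181013 ,  0.99057259, -0.13578766,  0.41718831],
       [-0.99972362,  0.01996921,  0.01240652, -0.00563996],
       [ 0.01500113,  0.13552556,  0.99066028,  1.47707432],
       [ 0.        ,  0.        ,  0.        ,  1.        ]])}
wrist {'mtx': array([[297.39553785,   0.        , 317.72243056],
       [  0.        , 297.39553785, 194.75585259],
       [  0.        ,   0.        ,   1.        ]]), 'world_from_camera': array([[ 4.39015554e-01,  8.67372922e-01,  2.34370556e-01,
         3.13462862e-01],
       [-8.98479440e-01,  4.23873968e-01,  1.14304661e-01,
        -4.86818861e-01],
       [-1.98810022e-04, -2.60758649e-01,  9.65404002e-01,
         3.72827269e-01],
       [ 0.00000000e+00,  0.00000000e+00,  0.00000000e+00,
         1.00000000e+00]])}
```

View pics/side0.png

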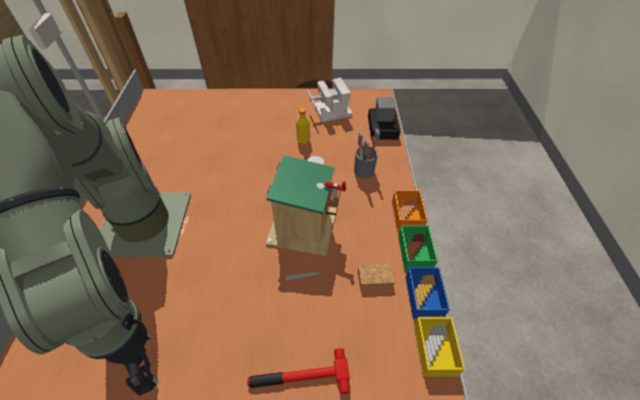

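View pics/top0.png

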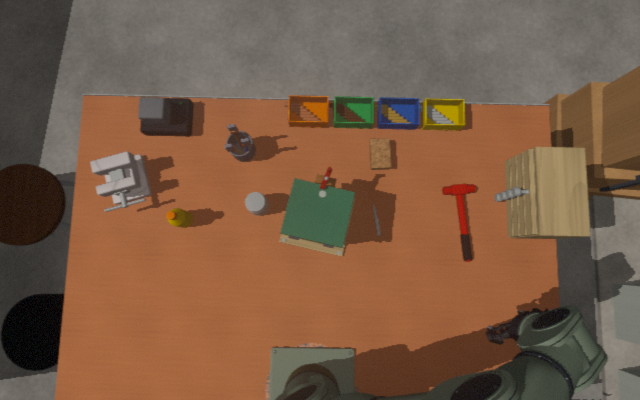

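The top view shows the birdhouse with its roof near (318,212), the red button near (326,178) and the white spot near (322,194). The front faces roughly +x (up in the picture). Next I measure them.

```bash
cat > h.py <<'E'
import numpy as np,cv2
def load(n):
    z=np.load(n+'.npz');return z['p'],z['d'],z['K'],z['T']
def ray(u,v,K,T):
    c=np.array([(u-K[0,2])/K[0,0],-(v-K[1,2])/K[1,1],-1.0]);return T[:3,3],T[:3,:3]@c
def onplane(u,v,K,T,z):
    o,d=ray(u,v,K,T);return o+d*(z-o[2])/d[2]
def pts(mask,d,K,T):
    v,u=np.nonzero(mask&(d>0));D=d[v,u]
    c=np.stack([(u-K[0,2])/K[0,0]*D,-(v-K[1,2])/K[1,1]*D,-D]);return (T[:3,:3]@c).T+T[:3,3],u,v
E
python3 - <<'E'
from h import *
for n,b in (('top0',(270,160,365,260)),('side0',(255,150,360,260))):
    p,d,K,T=load(n)
    hsv=cv2.cvtColor(p,cv2.COLOR_RGB2HSV).astype(int);H,S,V=hsv[...,0],hsv[...,1],hsv[...,2]
    roi=np.zeros(H.shape,bool);roi[b[1]:b[3],b[0]:b[2]]=1
    g=roi&(H>60)&(H<95)&(S>90); P,u,v=pts(g,d,K,T)
    r=cv2.minAreaRect(np.stack([u,v],1).astype(np.float32));print(n,'green',g.sum(),r)
    c=cv2.boxPoints(r)
    A=np.c_[P[:,:2],np.ones(len(P))];k=np.linalg.lstsq(A,P[:,2],rcond=None)[0];print('plane',k,'slopedir',np.degrees(np.arctan2(-k[1],-k[0])),np.hypot(*k[:2]), P[:,2].min(),P[:,2].max())
    print(cv2.minAreaRect(P[:,:2].astype(np.float32)), cv2.boxPoints(cv2.minAreaRect(P[:,:2].astype(np.float32))))
    w=roi&(S<60)&(V>150); w[:, :300]=0;P,u,v=pts(w,d,K,T);m=P[:,2]>.17;print('white',u[m].mean(),v[m].mean(),P[m].mean(0),m.sum())
    rd=roi&((H<5)|(H>174))&(S>170);P,u,v=pts(rd,d,K,T);print('red',rd.sum());
    m=P[:,2]>.19
    for q in zip(u[m],v[m],P[m].round(3).tolist(),V[v,u][m]):print(*q)
    x0,y0,x1,y1=b;cv2.imwrite(f'pics/{n}_crop.png',cv2.resize(p[y0:y1,x0:x1,::-1],None,fx=5.5,fy=5.5,interpolation=cv2.INTER_NEAREST))
E
```

```text
top0 green 86 ((333.6575012207031, 213.3551025390625), (30.462766647338867, 45.33993148803711), 22.932100296020508)
plane [-0.13221336  0.03685919  0.28797229] slopedir -15.577709844565941 0.1372551324768416 0.20211040513272183 0.22412670469400586
((0.5411279797554016, -0.05290202796459198), (0.08582860976457596, 0.13142302632331848), 68.43177032470703) [[ 0.46424186 -0.06865535]
 [ 0.58646274 -0.11696763]
 [ 0.6180141  -0.03714871]
 [ 0.49579322  0.01116358]]
white 321.55555555555554 193.5 [ 0.59686315 -0.01751935  0.20880013] 18
red 42
329 168 [0.664, -0.037, 0.244] 130
328 169 [0.662, -0.034, 0.241] 134
329 169 [0.662, -0.037, 0.244] 130
330 169 [0.662, -0.04, 0.243] 124
330 170 [0.66, -0.04, 0.24] 114
328 171 [0.659, -0.034, 0.229] 107
328 172 [0.657, -0.035, 0.224] 120
329 172 [0.658, -0.038, 0.22] 112
326 173 [0.654, -0.029, 0.223] 136
327 173 [0.654, -0.032, 0.223] 132
328 173 [0.654, -0.035, 0.223] 130
329 173 [0.655, -0.038, 0.22] 127
326 174 [0.651, -0.029, 0.226] 131
327 174 [0.651, -0.032, 0.222] 132
328 174 [0.651, -0.035, 0.226] 128
329 174 [0.651, -0.037, 0.227] 125
32
[... 3070 characters left out ...]
036, 0.221] 146
338 187 [0.648, -0.037, 0.222] 155
339 187 [0.651, -0.036, 0.221] 161
340 187 [0.654, -0.035, 0.22] 167
341 187 [0.657, -0.036, 0.221] 156
342 187 [0.659, -0.04, 0.226] 114
343 187 [0.661, -0.045, 0.231] 82
344 187 [0.664, -0.043, 0.23] 85
337 188 [0.645, -0.038, 0.219] 104
338 188 [0.648, -0.04, 0.222] 112
339 188 [0.651, -0.04, 0.222] 125
340 188 [0.654, -0.041, 0.222] 142
341 188 [0.657, -0.039, 0.22] 143
342 188 [0.659, -0.04, 0.222] 116
343 188 [0.662, -0.044, 0.226] 87
344 188 [0.665, -0.043, 0.225] 81
340 189 [0.654, -0.04, 0.217] 106
341 189 [0.656, -0.042, 0.219] 106
342 189 [0.659, -0.044, 0.222] 99
343 189 [0.662, -0.047, 0.225] 85
344 189 [0.665, -0.045, 0.223] 85
```

```bash
python3 -c "
import cv2,glob
for f in glob.glob('pics/*crop.png'): print(f,cv2.imread(f).shape)"
```

```text
pics/top0_crop.png (550, 522, 3)
pics/side0_crop.png (605, 578, 3)
```

View pics/top0_crop.png

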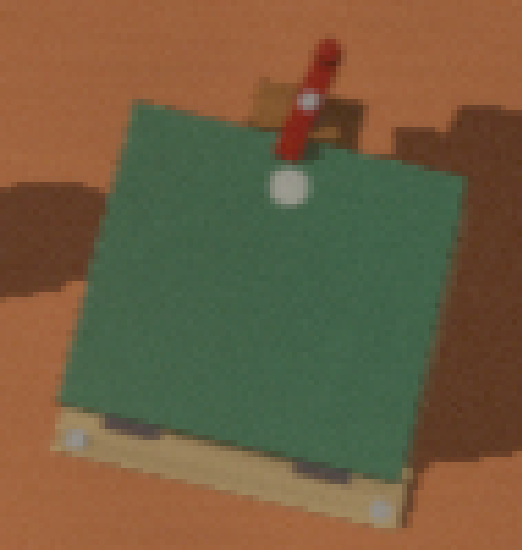

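```bash
python3 - <<'E'
from h import *
p,d,K,T=load('top0')
hsv=cv2.cvtColor(p,cv2.COLOR_RGB2HSV).astype(int);H,S,V=hsv[...,0],hsv[...,1],hsv[...,2]
print(hsv[215,310],hsv[215,340])
roi=np.zeros(H.shape,bool);roi[170:260,275:360]=1
g=roi&(H>55)&(H<100)&(S>60);P,u,v=pts(g,d,K,T);m=P[:,2]>.19;P=P[m];print(m.sum())
r=cv2.minAreaRect(P[:,:2].astype(np.float32));print(r,cv2.boxPoints(r))
A=np.c_[P[:,:2],np.ones(len(P))];k=np.linalg.lstsq(A,P[:,2],rcond=None)[0];print(k,np.degrees(np.arctan2(-k[1],-k[0])))
E
```

```text
[64 76 97] [67 83 98]
3330
((0.5430977940559387, -0.007832713425159454), (0.17559053003787994, 0.16146600246429443), 77.99200439453125) [[ 0.44586572 -0.07691054]
 [ 0.60379857 -0.11050326]
 [ 0.64032984  0.06124511]
 [ 0.48239702  0.09483783]]
[-0.12517681  0.02612626  0.2835893 ] -11.789238577280583
```

The top crop shows the spot at crop pixel (289,188), the pivot screw at (309,100) and the peg at (328,47). The bar points almost straight out and the roof is closed. Now I'll convert these to world coordinates.

```bash
python3 - <<'E'
from h import *
p,d,K,T=load('top0')
f=lambda cx,cy,z:onplane(270+cx/5.5-.5,160+cy/5.5-.5,K,T,z)
sp=f(289,188,.2086);pv=f(309,100,.224);pg=f(328,47,.244)
print(sp,pv,pg)
r=np.radians
print('spot->pivot',np.linalg.norm(pv-sp),np.degrees(np.arctan2(*(pv-sp)[[1,0]])))
e=pg-pv;print('peg',np.linalg.norm(e[:2]),np.degrees(np.arctan2(e[1],e[0])))
# side rays
p,d,K,T=load('side0')
import sys
# world axes of roof front-mid from box corners
c1=np.array([[.60380,-.1105],[.64033,.06125]]).mean(0);c2=np.array([[.60358,-.11547],[.6422,.05879]]).mean(0);print('front mid top/side',c1,c2)
from workcell import camera_model
E
```

```text
[ 0.59639103 -0.01893136  0.2086    ] [ 0.64028284 -0.02824843  0.224     ] [ 0.66432015 -0.03709365  0.244     ]
spot->pivot 0.047439000487077956 -11.984482030932991
peg 0.025613083966428838 -20.202540351505135
front mid top/side [ 0.622065 -0.024625] [ 0.62289 -0.02834]
```

View pics/side0_crop.png

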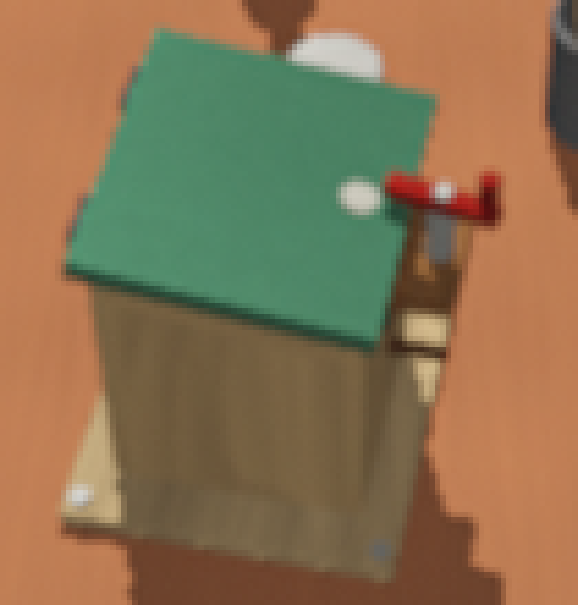

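```bash
python3 - <<'E'
from h import *
p,d,K,T=load('side0')
f=lambda cx,cy,z:onplane(255+cx/5.5-.5,150+cy/5.5-.5,K,T,z)
print(f(360,197,.2086),f(443,192,.224),f(490,178,.244))
from workcell import bot
from scipy.spatial.transform import Rotation as R
o=bot.get_obs();print(R.from_rotvec(o['orientation']).as_matrix().round(3))
# candidate yaws for tool
pv=np.array([.640,-.029])
for yaw in range(-180,180,15):
    a=np.radians(yaw);y=np.array([np.cos(a),np.sin(a),0]);x=np.array([0,0,-1.]);M=np.c_[x,y,np.cross(x,y)]
    q=bot.ik([.66,-.08,.28],R.from_matrix(M).as_rotvec());q2=bot.ik([.65,.03,.231],R.from_matrix(M).as_rotvec());q3=bot.ik([.596,-.02,.203],R.from_matrix(M).as_rotvec())
    print(yaw,*[None if k is None else np.round(k,2) for k in (q,q2,q3)])
E
```

```text
[ 0.59650172 -0.01782734  0.2086    ] [ 0.63971626 -0.02833076  0.224     ] [ 0.66272789 -0.03686541  0.244     ]
[[-0.     0.44  -0.898]
 [ 0.001 -0.898 -0.44 ]
 [-1.    -0.001  0.   ]]
-180 [-0.16  0.91  0.68  1.02 -0.53  1.38 -2.72] [-0.37  0.94  0.74  1.18 -0.61  1.24 -2.79] [-0.33  0.87  0.7   1.45 -0.61  1.04 -2.64]
-165 [-0.14  0.89  0.6   1.02 -0.47  1.36 -2.5 ] [-0.34  0.91  0.63  1.18 -0.52  1.21 -2.59] [-0.3   0.85  0.63  1.45 -0.55  1.01 -2.43]
-150 [-0.11  0.88  0.52  1.01 -0.41  1.34 -2.28] [-0.31  0.89  0.56  1.18 -0.46  1.19 -2.38] [-0.27  0.83  0.54  1.45 -0.48  0.99 -2.23]
-135 [-0.08  0.86  0.44  1.01 -0.34  1.33 -2.06] [-0.28  0.88  0.47  1.18 -0.39  1.17 -2.16] [-0.23  0.82  0.46  1.45 -0.4   0.97 -2.03]
-120 [-0.06  0.85  0.36  1.01 -0.28  1.32 -1.84] [-0.25  0.87  0.38  1.17 -0.32  1.16 -1.96] [-0.19  0.8   0.37  1.45 -0.33  0.95 -1.83]
-105 [-0.03  0.84  0.28  1.01 -0.21  1.31 -1.62] [-0.22  0.86  0.3   1.17 -0.25  1.15 -1.75] [-0.16  0.79  0.29  1.45 -0.25  0.94 -1.63]
-90 [ 0.    0.84  0.19  1.01 -0.15  1.31 -1.4 ] [-0.18  0.85  0.22  1.17 -0.18  1.14 -1.53]
[... 1648 characters left out ...]
3  0.56  1.07  1.08]
105 [ 0.35  0.91 -0.82  0.99  0.61  1.46  1.52] [ 0.2   0.92 -0.78  1.15  0.62  1.3   1.3 ] [ 0.33  0.86 -0.77  1.43  0.63  1.11  1.28]
120 [ 0.46  1.05 -1.35  0.99  1.02  1.69  1.59] [ 0.34  1.09 -1.35  1.15  1.04  1.58  1.33] [ 0.49  1.07 -1.35  1.42  1.03  1.45  1.26]
135 [ 0.46  1.05 -1.35  0.99  1.02  1.69  1.86] [ 0.34  1.09 -1.35  1.15  1.04  1.58  1.6 ] [ 0.49  1.07 -1.35  1.42  1.03  1.45  1.52]
150 [ 0.46  1.05 -1.35  0.99  1.02  1.69  2.12] [ 0.34  1.09 -1.35  1.15  1.04  1.58  1.86] [ 0.49  1.07 -1.35  1.42  1.03  1.45  1.78]
165 [ 0.46  1.05 -1.35  0.99  1.02  1.69  2.38] [ 0.34  1.09 -1.35  1.15  1.04  1.58  2.12] [ 0.49  1.07 -1.35  1.42  1.03  1.45  2.04]
```

Both views agree: spot (0.5965,-0.018), pivot (0.640,-0.028), house yaw about -12.3° and button about -0.14 rad. I'll push the peg toward -y with the shut fingers, following its arc.

```bash
cat >> h.py <<'E'
from scipy.spatial.transform import Rotation as R
PV=np.array([.640,-.0284]);YAW=np.radians(-12.3);SP=np.array([.5965,-.0184])
def ori(a):
    y=np.array([np.cos(a),np.sin(a),0]);x=np.array([0,0,-1.]);return R.from_matrix(np.c_[x,y,np.cross(x,y)]).as_rotvec()
def fpos(th,off,z,r=.025):
    a=YAW+th;return np.array([*(PV+r*np.array([np.cos(a),np.sin(a)])+off*np.array([-np.sin(a),np.cos(a)])),z]),ori(a)
def snap(n,tag):
    from workcell import read_camera,camera_model
    m=camera_model(n);p,d=read_camera(n);cv2.imwrite(f'pics/{n}{tag}.png',p[:,:,::-1]);np.savez(f'{n}{tag}.npz',p=p,d=d,K=m['mtx'],T=m['world_from_camera'])
E
python3 - <<'E'
from workcell import bot
from h import *
bot.grip(0.0,20)
o=bot.get_obs();p=o['tcp_pos'];bot.move_l([p[0],p[1],.36],feed=.2)
P,r=fpos(-.14,.034,.34);bot.move_pose(P,r);print(bot.get_obs()['time_s'])
snap('wrist','1')
P[2]=.229;bot.move_l(P,feed=.1)
o=bot.get_obs();print(o['time_s'],o['tcp_pos'],o['wrist_force'],o['opening'])
snap('wrist','2');snap('side','2')
p=cv2.imread('pics/side2.png');cv2.imwrite('pics/side2c.png',cv2.resize(p[100:260,255:415],None,fx=3.7,fy=3.7,interpolation=2))
E
```

```text
4.0667
5.375 [ 0.67544632 -0.00513958  0.2295751 ] [ 0.05244018  0.05855557 -0.50294864] -0.0002452690741050736
```

View pics/side2c.png

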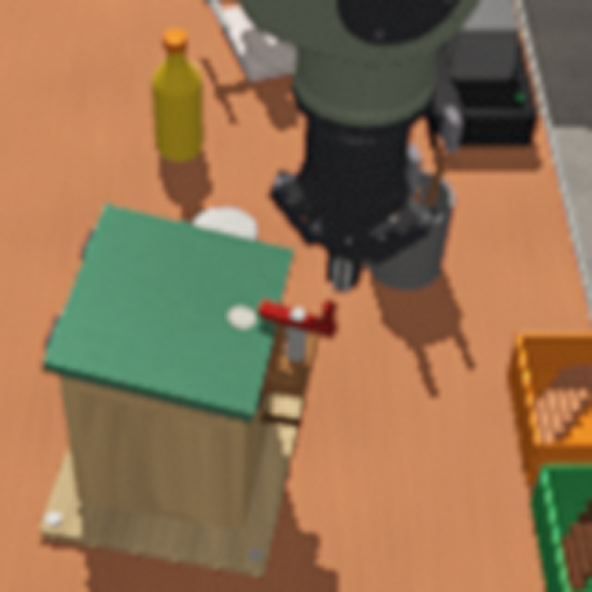

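View pics/wrist2.png

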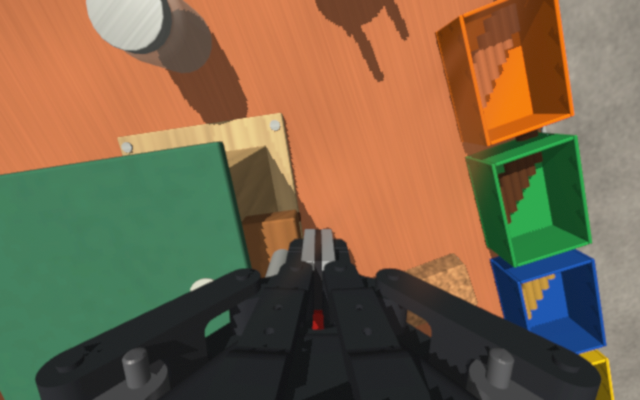

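The shut fingertips stand just on the +y side of the peg (crop pixel (343,280), with the peg at (328,318)). Nothing is touching. Next I sweep along the arc.

```bash
python3 - <<'E'
from workcell import bot
from h import *
P,r=fpos(-.14,.018,.229);bot.move_l(P,feed=.04,attitude=r)
o=bot.get_obs();print(o['time_s'],o['wrist_force'].round(2))
for th in np.linspace(-.14,-1.57,7)[1:]:
    P,r=fpos(th,.017,.229);bot.move_l(P,feed=.04,attitude=r)
    o=bot.get_obs();print(round(th,2),o['time_s'],o['wrist_force'].round(2),(o['tcp_pos']-P).round(4))
snap('side','3');snap('top','3')
p=cv2.imread('pics/side3.png');cv2.imwrite('pics/side3c.png',cv2.resize(p[120:240,285:405],None,fx=4.5,fy=4.5,interpolation=2))
E
```

```text
6.025 [-0.21  0.19 -0.33]
-0.38 6.4167 [ 0.75  0.45 -0.39] [ 0.      0.0003 -0.    ]
-0.62 6.8083 [ 0.62 -0.07 -0.3 ] [-0.      0.0003  0.    ]
-0.86 7.2 [0.41 0.21 0.24] [-0.      0.0003 -0.    ]
-1.09 7.5917 [-0.68  0.78 -1.41] [ 0.      0.0003 -0.    ]
-1.33 7.9833 [-0.1  -0.21  0.21] [ 0.0001  0.0003 -0.    ]
-1.57 8.375 [-0.11 -0.16  0.05] [ 0.0001  0.0003 -0.0001]
```

View pics/side3c.png

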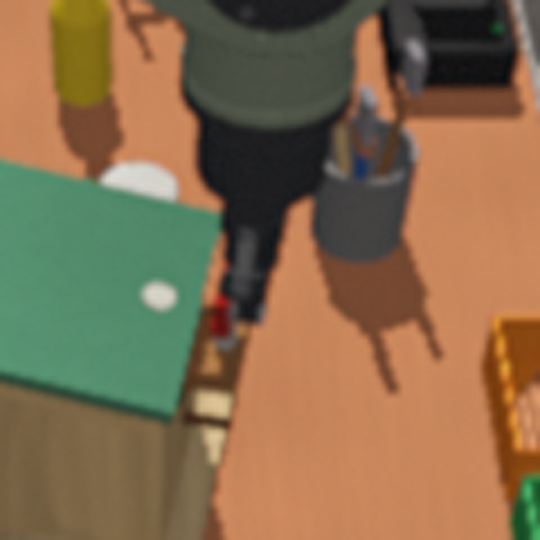

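The hand hides most of the button here, so I back off and look again.

```bash
python3 - <<'E'
from workcell import bot
from h import *
P,r=fpos(-1.57,.045,.229);bot.move_l(P,feed=.08,attitude=r)
P[2]=.32;bot.move_l(P,feed=.12)
P[0]=.60;P[1]=-.2;P[2]=.36;bot.move_l(P,feed=.2)
print(bot.get_obs()['time_s'])
snap('side','4');snap('top','4')
p=cv2.imread('pics/side4.png');a=cv2.resize(p[150:220,300:370],None,fx=5.6,fy=5.6,interpolation=2)
p=cv2.imread('pics/top4.png');b=cv2.resize(p[150:220,290:360],None,fx=5.6,fy=5.6,interpolation=2)
cv2.imwrite('pics/c4.png',np.hstack([a,b]))
E
```

```text
10.85
```

View pics/c4.png

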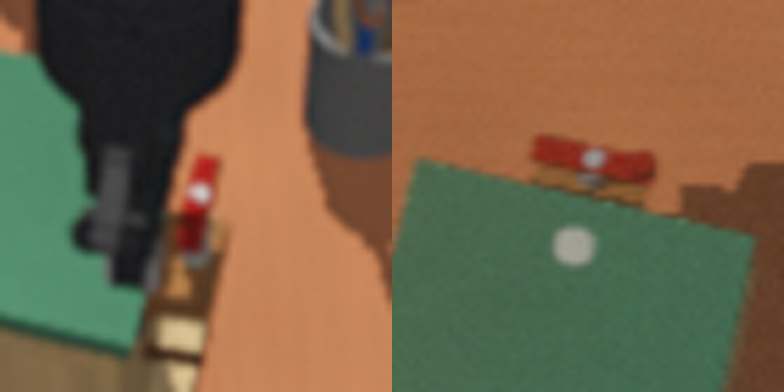

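The button now lies crosswise: in the right-hand top view the bar runs from about (540,148) to (648,165), parallel to the roof edge and clear of it. Now I press the spot.

```bash
python3 - <<'E'
from workcell import bot
from h import *
bot.move_l([*SP,.30],feed=.15)
bot.move_l([*SP,.220],feed=.08);bot.dwell(.3)
f0=bot.get_obs()['wrist_force'];print(f0.round(2))
z=.220;zc=None
while z>.1985:
    z-=.001;bot.move_l([*SP,z],feed=.01)
    o=bot.get_obs();f=(o['wrist_force']-f0)[2];print(round(z,4),o['tcp_pos'][2].round(4),f.round(2))
    if zc is None and f>1.5: zc=z
    if f>11 or (zc and zc-z>=.0055): break
print(zc,bot.get_obs()['time_s'])
E
```

```text
[-1.04  0.67 -0.47]
0.219 0.2189 0.62
0.218 0.2179 0.61
0.217 0.2169 -0.52
0.216 0.2159 0.51
0.215 0.2149 1.18
0.214 0.2139 0.72
0.213 0.2129 0.42
0.212 0.2119 0.12
0.211 0.2109 1.07
0.21 0.2099 -0.05
0.209 0.2091 3.47
0.208 0.2082 6.07
0.207 0.2072 6.47
0.206 0.2062 6.51
0.205 0.2051 6.17
0.204 0.2041 5.76
0.203 0.2031 5.99
0.209 18.075
```

It gave about 6.4 mm at roughly 6 N, which is past the catch point. Now I withdraw and check.

```bash
python3 - <<'E'
from workcell import bot
from h import *
bot.move_l([*SP,.235],feed=.05);print(bot.get_obs()['wrist_force'].round(2))
bot.move_l([*SP,.36],feed=.12)
bot.move_l([.50,-.25,.40],feed=.2);bot.dwell(.5)
print(bot.get_obs()['time_s'])
snap('side','5');snap('top','5')
p=cv2.imread('pics/side5.png');a=cv2.resize(p[130:260,255:385],None,fx=3,fy=3,interpolation=2)
p=cv2.imread('pics/top5.png');b=cv2.resize(p[140:270,260:390],None,fx=3,fy=3,interpolation=2)
cv2.imwrite('pics/c5.png',np.hstack([a,b]))
p,d,K,T=load('top5')
hsv=cv2.cvtColor(p,cv2.COLOR_RGB2HSV).astype(int);H,S=hsv[...,0],hsv[...,1]
g=(H>55)&(H<100)&(S>60);g[:170]=g[260:]=0;g[:,:275]=g[:,360:]=0
P,u,v=pts(g,d,K,T);P=P[P[:,2]>.19];k=np.linalg.lstsq(np.c_[P[:,:2],np.ones(len(P))],P[:,2],rcond=None)[0]
x=np.array([np.cos(YAW),np.sin(YAW)]);print('roof angle',np.arctan(k[:2]@x)+.13,len(P),P[:,2].min(),P[:,2].max())
E
```

```text
[ 0.78 -0.81  1.32]
21.975
roof angle 0.3134772017243299 3625 0.21969338920174253 0.26415308160765805
```

View pics/c5.png

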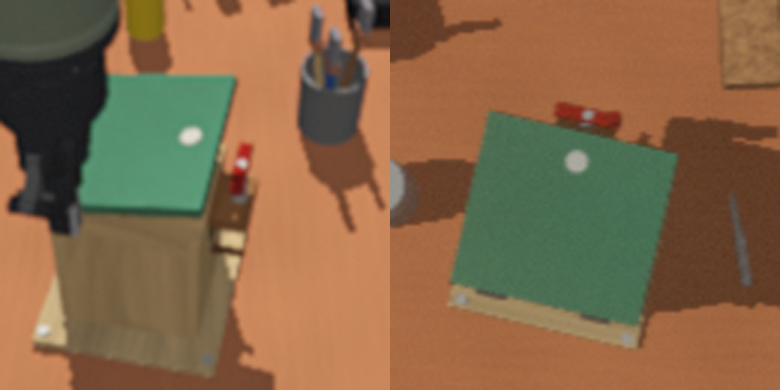

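View pics/top5.png

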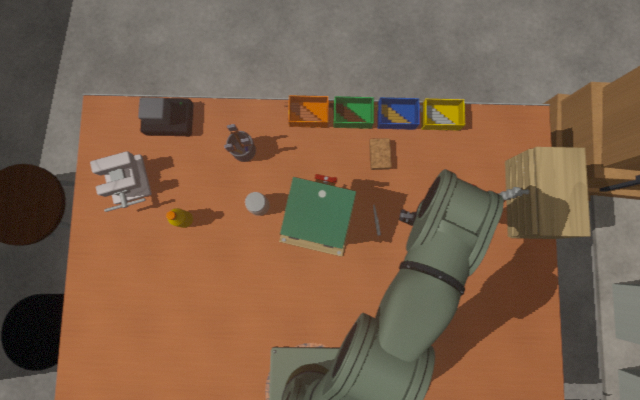

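The roof stands ajar at about 0.31 rad. The button is still crosswise (top-view crop, near (588,116)). The bystanders in view are unchanged.

```bash
python3 -c "
from workcell import bot
print(bot.sign_off(), bot.get_obs()['time_s'])"
```

```text
the job is handed in; nothing more can be done
the job is handed in; nothing more can be done
```

The birdhouse is open as asked and the job is handed in, at about 22 s of the 51 s allowed.

- **Turn-button:** I swung it aside with the shut fingertips on its peg, from about -0.14 rad to roughly -1.5 rad. The pushing force stayed below about 2 N. In the last pictures the bar lies crosswise, clear of the roof's front edge.
- **Roof:** I pressed the white spot about 6 mm down at about 6 N and took the hand away. The depth reading from the top camera gives 0.31 rad, close to the expected 0.30.
- **Other things:** The arm ended clear of the birdhouse, touching nothing. The bystanders in view look unmoved. The arm hid the hammer in the last top picture, so I did not recheck it, but the gripper passed well above it.

No check failed. The bar's angle from the image is only good to about 0.1 rad, which leaves it well beyond the 1.2 rad needed to clear the roof.

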